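Lock the stop screw on the yellow bracket

TASK

The stop screw on the yellow hold-down bracket has been set and now has to be locked: swing the yellow-knobbed lever of its jam nut clockwise, seen from above, until the nut is fully tight and the lever lies over the white line on the bracket. Do not turn the screw itself, and leave the jam nut of the blue bracket as it is.

Things in the scene. Friction and masses are not known exactly. Their poses are not given: they have to be found in the camera images.
- yellow_stop: Yellow hold-down bracket, fixed to the green bench: base 110 x 80 mm, column at its +x side, arm with a round disc 84 mm across, top 67 mm above the bench. Origin: on the vertical screw axis at bench height; x towards the column, z up. A white line on the disc at 2.392 rad (counter-clockwise from its x, seen from above) shows the tight lever. A like bracket in blue stands 0.2 to 0.45 m beside it.
- yellow_nut (a joint): Yellow bracket's hex jam nut, rad: 0 loosest, grows clockwise seen from above, 1.5 tight (firm stop). Its flat radial lever (70 to 78 mm above the bench) ends 75 mm from the axis in an upright yellow knob, 20 mm diameter, 70 to 120 mm high. Lever points at 3.892 minus this value in the bracket frame (ccw from x). Needs 2 N at the knob; stays where left.
- yellow_screw (a joint): Turn of the yellow bracket's adjusting screw, rad, clockwise seen from above; 0 is its setting. Its knurled head, 28 mm across, is 99 to 113 mm above the bench, over the nut. A steel keeper from the column (x side, to 111 mm high) holds it; it slips only if the tight nut is pushed with over 24 N at the knob or the head itself is turned.
- blue_knob (a point): Centre of the top of the upright blue knob (20 mm diameter, top 120 mm above the bench) at the end of the blue bracket's jam-nut lever, 75 mm from that bracket's screw axis. Not to be moved: that screw is still being set.
Things that resemble listed ones, but are neither listed nor needed, are in the scene too. There is more than one size of the yellow_stop; the job needs the smaller.

How it is judged:
By the outcome, as a careful person would: the job done as asked, in the order asked, and still so for the second after the job is handed in, with the robot touching nothing.
It also fails if it takes over 32 s, if anything falls off the work surface, if the arm or the gripper's body presses on something with over 40 N, if the wrist force passes 120 N, or if a joint passes its speed limit or range.

ROBOT

A 6-joint arm with a two-finger parallel gripper is mounted at the origin on the work surface. World frame = base frame: x ahead of the robot, y to its left, z up, the work surface at z = 0. Lengths are in m, angles in rad, forces in N, time in s.
With the tool pointing down it reaches from about 0.375 to 0.975 m from the base axis. Payload 3.8 kg.
Tool frame: the origin (TCP) lies between the finger pads; the fingertips stand 22 mm ahead of it and the grasp point (between the pads) lies 3 mm ahead of it; z points along the fingers, y is the line along which they close (so a half turn about z gives the same grasp; the last joint's range is limited). The gripper opens to 85 mm and grips with 20 to 120 N. Pads are 22 mm wide; open, the fingers measure 114 mm over their backs; the gripper's body (76 mm by 85 mm) begins 54 mm behind the grasp point. The pads swing forward as they close: fully open they stand 13 mm farther back than shut.
Start: joints at [1.169, 0.264, 1.604, -0, 1.274, -0.037], TCP at [0.241, 0.631, 0.253] pointing down, gripper open.
Joint ranges: [-2.63, 2.63], [-0.94, 2.18], [0.31, 2.57], [-1.31, 4.45], [0, 2.66], [-2.55, 2.55]. Speed limits (rad/s): [2.57, 2.57, 3.14, 3.14, 3.14, 3.14].

INTERFACE

Orientations are given as a rotation vector (axis times angle).
In Python, from station import * gives the robot as it stands.
- The arm moves only by the tool arm_command, never from a script. Its argument "series" is a list of rows, each a list of 5 numbers: the opening in per cent of the stroke, from 0 (shut) to 100 (fully open), then the shift along the tool's x, y, z as a fraction of full scale, then the turn about the tool's z as a fraction of full scale. In form: [[claw, dx, dy, dz, twist], ...]. A call has 1 to 10 rows; each row shifts and turns the commanded pose from where the row before left it, along the tool's axes as they then stand; what a row does not reach is not made up. Full scale, the value 1, is 0.3 m for a shift and 180 degrees for a turn. A row lasts 1/8 s, in which the tool goes at most 62.5 mm and 10.7 degrees, less where a joint would pass 70% of its speed; a pose out of reach is approached as far as the arm can. A call with a number of a shift or a turn outside -1 to 1 is refused whole. A call with a gripper value outside its range is refused whole. The fingers move at their own pace and stop on an object; "squeeze" is the grip in N (left out, the last holds). Time passes only in rows, so rows that do not move let the fingers close. It gives the time, the measured TCP pose, the force, the opening and the grip force at its end, in the units of the state.
- get_state(): the state, without advancing time (a new reading comes with each control period).
- snapshot(name): name is "scene" or "side" or "wrist"; returns a dict with "color" (400x640x3 uint8, blue, green, red), "fx", "fy", "cx", "cy" (pixels), "view" (4x4, takes a point from world to camera coordinates). Camera axes: x right, y up, looking along -z (the intrinsics and any distortion apply to the point x, -y, -z); pixel columns grow to the right and rows downward; lengths in m; the calibration is good to about 2 mm. A picture is of the moment at which its call begins. There is no depth.
- hand_in(): hands the job in; it is judged then, once.
The state is a dict: "time_s": time; "joints": joint angles; "dq": joint speeds; "joint_torque": joint torques, N m; "tcp_pos": TCP position; "orientation": TCP orientation; "wrist_force": force on the tool from outside, world axes, zero at the start; "wrist_torque": the same for the moment, N m; "grip_width": finger opening in m; "finger_force": force on a finger pad.
Only numpy, scipy, OpenCV 4.12 (cv2) and the standard library are available. Lean on these libraries where they do the work, as an engineer would, in place of code of your own. Each camera call takes 0.05 s, during which the arm holds its last target. There are 200 camera calls.

## Working session

There is one attempt and no reset: what is moved stays moved. The work goes in short steps, Python scripts to look and compute and a tool call to move; the robot and the scene stay as the last step left them, time stands still between calls to the robot, and variables do not carry over. Pictures are saved under pics/ and viewed, at most 10 in all, crops included, and the job is handed in when it is done.

Besides the shell and the picture viewer there is one more tool, called after "Emit:" by a JSON object that holds its "fn" and its "kwargs", one argument or row to a line. arm_command: Moves the arm, as the interface text tells. Its arguments: {"type":"object","properties":{"series":{"type":"array","items":{"type":"array","items":{"type":"number"}}},"squeeze":{"type":"number"}},"required":["series"]}

```bash
mkdir -p pics; python3 - <<'E'
from station import *
import cv2,numpy as np
for n in ("scene","side"):
    s=snapshot(n); cv2.imwrite(f"pics/{n}0.png",s["color"]); print(n,s["fx"],s["fy"],s["cx"],s["cy"],[k for k in s]); print(np.round(s["view"],3))
st=get_state(); print(st["time_s"],st["tcp_pos"],st["orientation"])
E
```

```text
scene 492.26510360759994 492.26510360759994 315.8508666387492 205.65371886377844 ['color', 'fx', 'fy', 'cx', 'cy', 'view']
[[-0.132  0.991 -0.008  0.027]
 [-0.58  -0.071  0.812  0.128]
 [ 0.804  0.112  0.584 -1.437]
 [ 0.     0.     0.     1.   ]]
side 486.1860306028353 486.1860306028353 325.8239439555135 191.5003822788238 ['color', 'fx', 'fy', 'cx', 'cy', 'view']
[[ 0.861 -0.508 -0.017 -0.339]
 [ 0.387  0.635  0.669 -0.26 ]
 [-0.329 -0.583  0.743 -1.123]
 [ 0.     0.     0.     1.   ]]
0.1 [0.24057625 0.63000897 0.25206849] [-0.56972828 -3.08903776  0.00315734]
```

View pics/scene0.png

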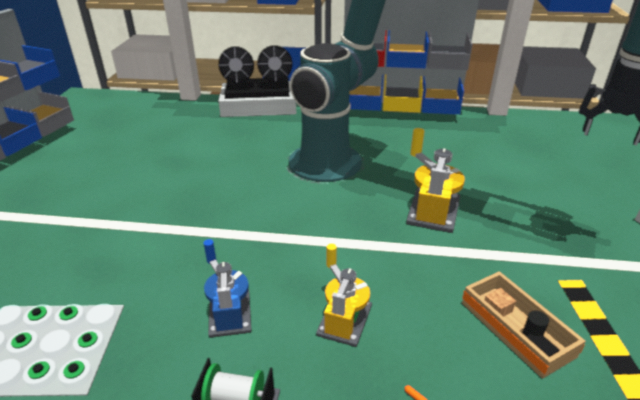

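View pics/side0.png

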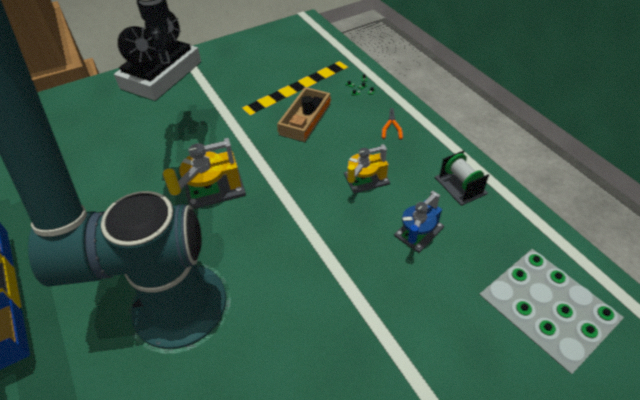

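Candidates: the yellow bracket at scene (345,300) / side (367,170), and the yellow one at scene (437,190) / side (208,170). The second looks as large from farther off, so it is the larger. The first also stands beside the blue bracket at scene (227,300). I'll confirm this in an enlarged crop.

```bash
cat > h.py <<'E'
import numpy as np,cv2
def ray(s,u,v):
    V=np.asarray(s["view"]);R=V[:3,:3];o=-R.T@V[:3,3]
    d=R.T@np.array([(u-s["cx"])/s["fx"],-(v-s["cy"])/s["fy"],-1]);return o,d/np.linalg.norm(d)
def onz(s,u,v,z):
    o,d=ray(s,u,v);return o+d*(z-o[2])/d[2]
def tri(s1,p1,s2,p2):
    o1,d1=ray(s1,*p1);o2,d2=ray(s2,*p2)
    t=np.linalg.lstsq(np.c_[d1,-d2],o2-o1,rcond=None)[0];a=o1+t[0]*d1;b=o2+t[1]*d2
    return (a+b)/2,np.linalg.norm(a-b)
def proj(s,p):
    c=np.asarray(s["view"])@np.r_[p,1];return s["cx"]+s["fx"]*c[0]/-c[2],s["cy"]+s["fy"]*c[1]/c[2]
E
python3 - <<'E'
import cv2,numpy as np
a=cv2.imread("pics/scene0.png")[235:345,300:400];b=cv2.imread("pics/side0.png")[135:245,330:460]
f=lambda i:cv2.resize(i,None,fx=3.4,fy=3.4,interpolation=cv2.INTER_CUBIC)
m=np.hstack([f(a),f(b)]);print(m.shape);cv2.imwrite("pics/c1.png",m)
E
```

```text
(374, 782, 3)
```

View pics/c1.png

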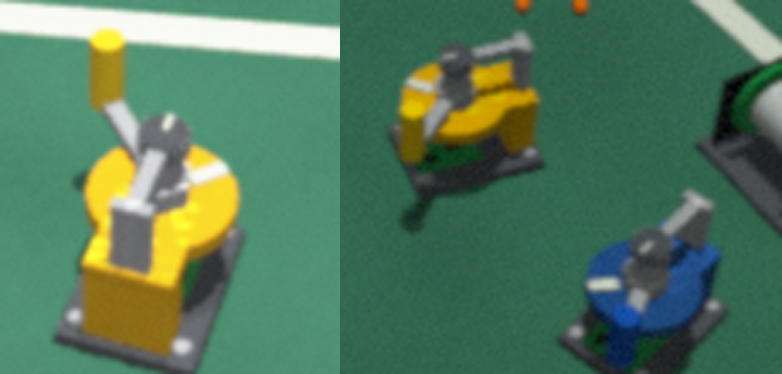

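The crop shows the small yellow bracket. In scene: knob top (331.5,247), screw head (349,273.5), white line end (366,285.5). In side: knob top (351,168), head (364,151.5), line end (350,160). The blue knob is at side (413.5,228.5).

```bash
python3 - <<'E'
from station import *
from h import *
a=snapshot("scene");b=snapshot("side")
P={}
for n,p,q,z in [("knob",(331.5,246.8),(351.2,167.5),.12),("head",(348.8,273.5),(363.8,151.5),.113),("line",(366.2,285.6),(349.7,159.7),.067),("bknob",(210,243),(413.5,228.5),.12),("bhead",(223.5,267),(421.2,207.5),.113),("bigknob",(418,131),(168,172),.12),("keeper",(339,297),(383,148),.111)]:
    X,e=tri(a,p,b,q);P[n]=X;print(n,X.round(4),round(e,4),onz(a,*p,z).round(4),onz(b,*q,z).round(4))
for k,h in (("knob","head"),("line","head"),("bknob","bhead"),("keeper","head")):
    d=(P[k]-P[h])[:2];print(k,np.linalg.norm(d),np.arctan2(d[1],d[0]))
E
```

```text
knob [0.5126 0.0721 0.1164] 0.0016 [0.5161 0.0731 0.12  ] [0.5107 0.0682 0.12  ]
head [0.5765 0.1104 0.1106] 0.0023 [0.578  0.1114 0.113 ] [0.5753 0.107  0.113 ]
line [0.5549 0.1438 0.0629] 0.0013 [0.5584 0.1443 0.067 ] [0.5527 0.1396 0.067 ]
bknob [ 0.5289 -0.1662  0.1146] 0.0035 [ 0.5338 -0.1622  0.12  ] [ 0.5265 -0.1709  0.12  ]
bhead [ 0.5865 -0.1225  0.1091] 0.0028 [ 0.5895 -0.1198  0.113 ] [ 0.5846 -0.1261  0.113 ]
bigknob [0.0993 0.2468 0.166 ] 0.0026 [0.01  0.254 0.12 ] [0.1031 0.2986 0.12  ]
keeper [0.6314 0.0983 0.1056] 0.0009 [0.6362 0.0991 0.111 ] [0.6278 0.0932 0.111 ]
knob 0.07453016752777711 -2.6022548357177526
line 0.03982926343439879 2.144714508858138
bknob 0.07229360626033705 -2.492024280807929
keeper 0.05613169772430546 -0.21623342742141907
```

The checks agree. The knob is 74.5 mm from the axis (75 given) with its top at about 0.12. The line is at radius 40 mm, which is on the disc, and the nut reads about 0. I'll turn the gripper so it closes along the knob's tangent, then travel.

Emit:
{"fn": "arm_command", "kwargs": {
  "series": [
    [40,0,0,0,-0.047],
    [40,0,0,0,-0.047],
    [40,0,0,0,-0.047],
    [40,0,0,0,-0.047],
    [40,0,0,0,-0.047],
    [40,0,0,0,-0.047]
  ],
  "squeeze": 20
}}

```text
time_s: 0.95
tcp_pos: [0.2407, 0.6304, 0.2529]
orientation: [0.817, -3.033, 0.001]
wrist_force: [-0.0, 0.7, -0.6]
grip_width: 0.034
finger_force: 0.0
```

```bash
cat >> h.py <<'E'
from scipy.spatial.transform import Rotation as Ro
def to(st,p):
    R=Ro.from_rotvec(st["orientation"]).as_matrix();y=R[:,1]
    print("t",round(st["time_s"],2),"tcp",np.round(st["tcp_pos"],4),"yang",round(np.arctan2(y[1],y[0]),3),"z",R[:,2].round(3),"F",np.round(st["wrist_force"],1),"w",round(st["grip_width"],4),"j",np.round(st["joints"],2))
    d=R.T@(np.asarray(p)-st["tcp_pos"]);print("shift frac",(d/.3).round(4))
E
python3 -c "
from station import *
from h import *
to(get_state(),(.5126,.0721,.2))"
```

```text
t 0.95 tcp [0.2407 0.6304 0.2529] yang 2.097 z [-0.    -0.001 -1.   ] F [-0.   0.7 -0.6] w 0.034 j [ 1.17  0.26  1.6  -0.    1.27 -0.93]
shift frac [ 0.1506 -2.0643  0.1773]
```

Emit:
{"fn": "arm_command", "kwargs": {
  "series": [
    [40,0.0125,-0.17,0,0],
    [40,0.0125,-0.17,0,0],
    [40,0.0125,-0.17,0,0],
    [40,0.0125,-0.17,0,0],
    [40,0.0125,-0.17,0,0],
    [40,0.0125,-0.17,0,0],
    [40,0.0125,-0.17,0,0],
    [40,0.0125,-0.17,0,0],
    [40,0.0125,-0.17,0,0],
    [40,0.0125,-0.17,0,0]
  ]
}}

```text
time_s: 2.2
tcp_pos: [0.4626, 0.168, 0.2533]
orientation: [-0.809, 3.035, 0.0]
wrist_force: [1.0, 0.5, -0.4]
grip_width: 0.034
finger_force: 0.0
```

Emit:
{"fn": "arm_command", "kwargs": {
  "series": [
    [40,0.0125,-0.17,0.06,0],
    [40,0.0125,-0.17,0.1,0],
    [40,0,0,0,0],
    [40,0,0,0,0]
  ]
}}

```text
time_s: 2.7
tcp_pos: [0.5063, 0.0775, 0.2052]
orientation: [0.808, -3.035, -0.001]
wrist_force: [-0.5, 0.2, 0.5]
grip_width: 0.0342
finger_force: 0.0
```

```bash
python3 - <<'E'
from station import *
from h import *
to(get_state(),(.5126,.0721,.2))
s=snapshot("wrist");cv2.imwrite("pics/w1.png",s["color"])
for p in [(.5126,.0721,.12),(.5765,.1104,.113),(.5549,.1438,.067)]:print(np.round(proj(s,p),1))
E
```

```text
t 2.7 tcp [0.5063 0.0775 0.2052] yang 2.091 z [-0.001  0.001 -1.   ] F [-0.5  0.2  0.5] w 0.0342 j [ 0.1  -0.01  2.    0.    1.15 -1.99]
shift frac [-0.0093 -0.0262  0.0174]
[301.6 219.2]
[305.1 308.2]
[350.3 276.2]
```

View pics/w1.png

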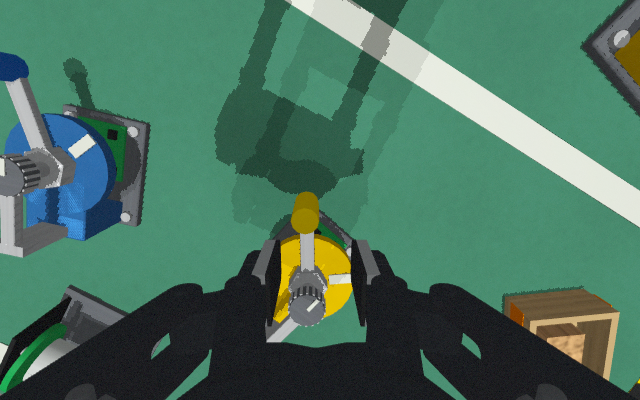

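The wrist view shows the knob top at (305,219), the head at (307,307) and the white line ending near (351,279). All are within 4 px of my projections, so the position is confirmed. I'll refine it from here.

```bash
python3 - <<'E'
from station import *
from h import *
s=snapshot("wrist")
k=onz(s,305,219,.12);c=onz(s,307,307,.113);l=onz(s,351,279,.067);l2=onz(s,330,281,.067)
print(k,c,l,l2)
for p in(k,l,l2):
    d=(p-c)[:2];print(np.linalg.norm(d),np.arctan2(d[1],d[0])%6.283)
to(get_state(),np.r_[k[:2],.108])
E
```

```text
[0.51183288 0.07473327 0.12      ] [0.5755791  0.11208381 0.113     ] [0.5575955  0.14674853 0.067     ] [0.56888598 0.13114281 0.067     ]
0.07388263761240949 3.6714137182790902
0.039051925002165096 2.0493602557651864
0.020200076666616426 1.9085210074285208
t 2.8 tcp [0.5066 0.0785 0.2061] yang 2.093 z [ 0.001  0.001 -1.   ] F [ 0.4 -0.3  0.2] w 0.0341 j [ 0.1  -0.01  2.    0.    1.15 -1.99]
shift frac [-0.0084 -0.0195  0.3271]
```

Emit:
{"fn": "arm_command", "kwargs": {
  "series": [
    [40,-0.0087,-0.021,0.03,0],
    [40,0,0,0.1,0],
    [40,0,0,0.1,0],
    [40,0,0,0.097,0],
    [40,0,0,0,0],
    [40,0,0,0,0]
  ]
}}

```text
time_s: 3.55
tcp_pos: [0.5126, 0.0737, 0.1081]
orientation: [-0.81, 3.034, -0.0]
wrist_force: [-0.1, -0.3, 1.4]
grip_width: 0.0341
finger_force: 0.0
```

```bash
python3 - <<'E'
from station import *
from h import *
to(get_state(),(.512,.0735,.108))
s=snapshot("wrist");cv2.imwrite("pics/w2.png",s["color"][130:])
E
```

```text
t 3.55 tcp [0.5126 0.0737 0.1081] yang 2.093 z [ 0.001  0.    -1.   ] F [-0.1 -0.3  1.4] w 0.0341 j [ 0.09  0.11  2.08 -0.    0.96 -2.  ]
shift frac [0.0021 0.0004 0.0003]
```

View pics/w2.png

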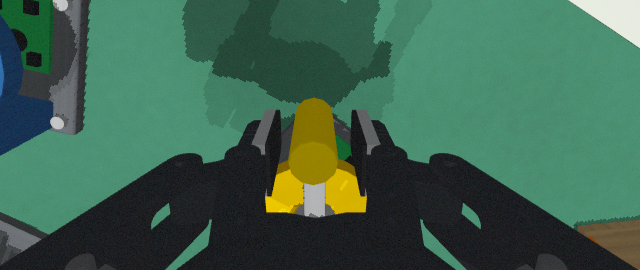

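The knob at (313,165) is centred between the pads at x 275 and 357. I'll narrow the fingers to a loose cage and swing along the arc, staying short of the stop.

Emit:
{"fn": "arm_command", "kwargs": {
  "series": [
    [30,0,0,0,0],
    [30,0,0,0,0],
    [30,-0.002,0.0326,0,0.0417],
    [30,-0.002,0.0326,0,0.0417],
    [30,-0.002,0.0326,0,0.0417],
    [30,-0.002,0.0326,0,0.0417],
    [30,-0.002,0.0326,0,0.0417],
    [30,0,0,0,0]
  ]
}}

```text
time_s: 4.6
tcp_pos: [0.5028, 0.1208, 0.1077]
orientation: [0.207, 3.134, 0.0]
wrist_force: [0.6, 0.2, 0.1]
grip_width: 0.0257
finger_force: 0.0
```

Emit:
{"fn": "arm_command", "kwargs": {
  "series": [
    [30,-0.002,0.0326,0,0.0417],
    [30,-0.002,0.0326,0,0.0417],
    [30,-0.002,0.0326,0,0.0417],
    [30,-0.002,0.0326,0,0.0417],
    [30,0,0,0,0],
    [30,0,0,0,0]
  ]
}}

```text
time_s: 5.35
tcp_pos: [0.517, 0.156, 0.1071]
orientation: [-1.01, -2.975, 0.0]
wrist_force: [-0.9, -0.1, -0.2]
grip_width: 0.0255
finger_force: 0.0
```

```bash
python3 - <<'E'
from station import *
from h import *
st=get_state();to(st,(.512,.0735,.108))
d=st["tcp_pos"][:2]-np.array([.576,.111]);print(np.linalg.norm(d),np.arctan2(d[1],d[0]))
s=snapshot("wrist");cv2.imwrite("pics/w3.png",s["color"][130:])
E
```

```text
t 5.35 tcp [0.517  0.156  0.1071] yang 0.916 z [-0. -0. -1.] F [-0.9 -0.1 -0.2] w 0.0255 j [ 0.25  0.15  2.03 -0.    0.96 -0.67]
shift frac [-0.1541 -0.2283 -0.003 ]
0.0741645267048444 2.4900040179569074
```

View pics/w3.png

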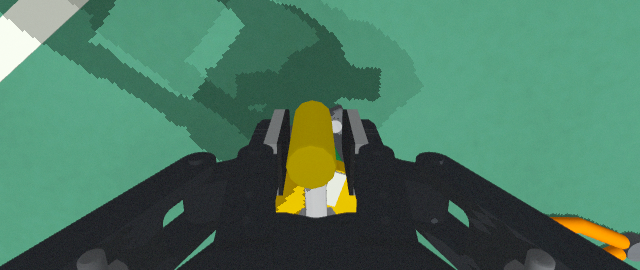

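The knob (311,165) is riding against the trailing finger, and the white line is just ahead at (337,190). I'll continue in smaller steps.

Emit:
{"fn": "arm_command", "kwargs": {
  "series": [
    [30,-0.0014,0.0261,0,0.0333],
    [30,-0.0014,0.0261,0,0.0333],
    [30,0,0,0,0],
    [30,0,0,0,0]
  ]
}}

```text
time_s: 5.9
tcp_pos: [0.528, 0.1674, 0.1072]
orientation: [1.316, 2.852, 0.0]
wrist_force: [-0.3, -0.5, -0.2]
grip_width: 0.0257
finger_force: 0.0
```

Emit:
{"fn": "arm_command", "kwargs": {
  "series": [
    [30,0,0.0087,0,0.0111],
    [30,0,0,0,0]
  ]
}}

```text
time_s: 6.15
tcp_pos: [0.5299, 0.1691, 0.1071]
orientation: [-1.369, -2.827, 0.001]
wrist_force: [-0.3, -1.5, -0.1]
grip_width: 0.0254
finger_force: 0.6
```

Emit:
{"fn": "arm_command", "kwargs": {
  "series": [
    [30,0,0.0087,0,0.0111],
    [30,0,0,0,0]
  ]
}}

```text
time_s: 6.4
tcp_pos: [0.5322, 0.171, 0.1071]
orientation: [1.419, 2.803, 0.0]
wrist_force: [-0.2, -0.6, 0.6]
grip_width: 0.0254
finger_force: 0.5
```

```bash
python3 - <<'E'
from station import *
from h import *
st=get_state();to(st,(.512,.0735,.108))
d=st["tcp_pos"][:2]-np.array([.576,.111]);print(np.linalg.norm(d),np.arctan2(d[1],d[0]))
s=snapshot("wrist");cv2.imwrite("pics/w4.png",cv2.resize(s["color"][200:350,220:420],None,fx=3,fy=3))
E
```

```text
t 6.4 tcp [0.5322 0.171  0.1071] yang 0.634 z [ 0.  0. -1.] F [-0.2 -0.6  0.6] w 0.0254 j [ 0.27  0.18  1.99  0.    0.97 -0.37]
shift frac [-0.222  -0.2467 -0.0029]
0.07427654659628208 2.201348182872177
```

View pics/w4.png

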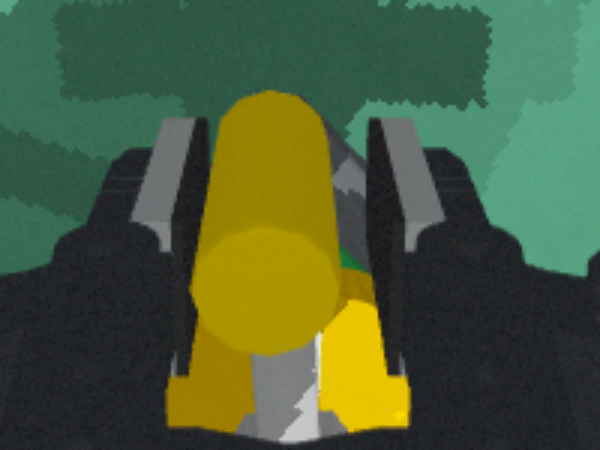

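The lever almost covers the line, with only a sliver showing at (318,360), and there is no stop force yet. From here I'll move about 1.2 mm at a time and watch the force, staying well below 24 N.

Emit:
{"fn": "arm_command", "kwargs": {
  "series": [
    [30,0,0.004,0,0.005],
    [30,0,0,0,0]
  ]
}}

```text
time_s: 6.7
tcp_pos: [0.5331, 0.1717, 0.1071]
orientation: [-1.441, -2.792, 0.0]
wrist_force: [-0.3, -1.4, 0.7]
grip_width: 0.0257
finger_force: 0.5
```

Emit:
{"fn": "arm_command", "kwargs": {
  "series": [
    [30,0,0.004,0,0.005],
    [30,0,0,0,0]
  ]
}}

```text
time_s: 6.95
tcp_pos: [0.5341, 0.1724, 0.1071]
orientation: [1.463, 2.78, 0.0]
wrist_force: [-0.6, -0.5, 0.2]
grip_width: 0.0253
finger_force: 0.5
```

Emit:
{"fn": "arm_command", "kwargs": {
  "series": [
    [30,0,0.004,0,0.005],
    [30,0,0,0,0]
  ]
}}

```text
time_s: 7.2
tcp_pos: [0.5351, 0.1731, 0.1071]
orientation: [-1.484, -2.769, -0.0]
wrist_force: [-0.6, -1.0, -0.6]
grip_width: 0.0253
finger_force: 0.5
```

Emit:
{"fn": "arm_command", "kwargs": {
  "series": [
    [30,0,0.004,0,0.005],
    [30,0,0,0,0]
  ]
}}

```text
time_s: 7.45
tcp_pos: [0.5361, 0.1738, 0.1072]
orientation: [-1.506, -2.757, -0.0]
wrist_force: [-1.0, -1.3, -1.4]
grip_width: 0.0255
finger_force: 0.5
```

Emit:
{"fn": "arm_command", "kwargs": {
  "series": [
    [30,0,0.004,0,0.005],
    [30,0,0,0,0]
  ]
}}

```text
time_s: 7.7
tcp_pos: [0.5371, 0.1744, 0.1072]
orientation: [-1.528, -2.745, -0.0]
wrist_force: [-0.4, -0.7, -0.4]
grip_width: 0.026
finger_force: 0.6
```

Emit:
{"fn": "arm_command", "kwargs": {
  "series": [
    [30,0,0.0035,0,0.005],
    [30,0,0,0,0]
  ]
}}

```text
time_s: 7.95
tcp_pos: [0.5375, 0.1745, 0.1071]
orientation: [-1.549, -2.733, 0.002]
wrist_force: [-1.7, -3.2, 2.6]
grip_width: 0.0253
finger_force: 2.1
```

Emit:
{"fn": "arm_command", "kwargs": {
  "series": [
    [30,0,0.0035,0,0.005],
    [30,0,0,0,0]
  ]
}}

```text
time_s: 8.2
tcp_pos: [0.5376, 0.1745, 0.107]
orientation: [-1.57, -2.72, 0.005]
wrist_force: [-4.7, -5.4, 3.9]
grip_width: 0.0256
finger_force: 3.6
```

```bash
python3 - <<'E'
from station import *
from h import *
st=get_state();to(st,(.512,.0735,.108))
d=st["tcp_pos"][:2]-np.array([.576,.111]);print(np.linalg.norm(d),np.arctan2(d[1],d[0]))
a=snapshot("wrist")["color"][200:350,220:420];b=snapshot("scene")["color"][230:330,300:400]
cv2.imwrite("pics/w5.png",np.hstack([cv2.resize(a,(500,375)),cv2.resize(b,(300,375))]))
E
```

```text
t 8.2 tcp [0.5376 0.1745 0.107 ] yang 0.524 z [-0.003 -0.002 -1.   ] F [-4.7 -5.4  3.9] w 0.0256 j [ 0.27  0.2   1.98 -0.    0.97 -0.25]
shift frac [-0.2487 -0.2423 -0.0025]
0.07416104443884033 2.1147348705016196
```

View pics/w5.png

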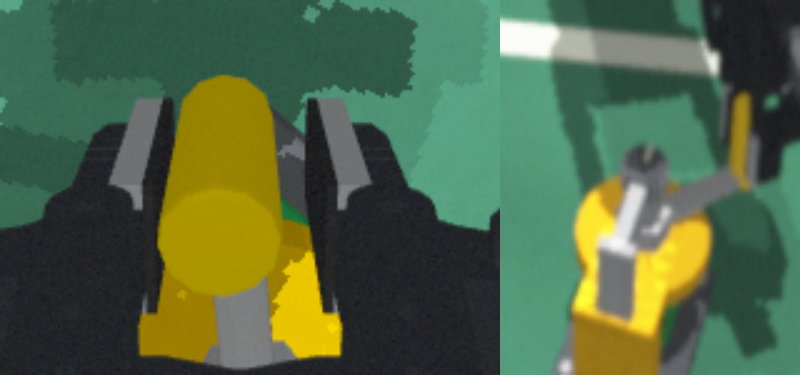

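The tool stopped at 2.15 rad (the line's angle) while the force rose to about 7 N, and the lever covers the line. I'll make one more small press, then back off to mid-gap and lift.

Emit:
{"fn": "arm_command", "kwargs": {
  "series": [
    [30,0,0.004,0,0],
    [30,0,0,0,0]
  ]
}}

```text
time_s: 8.55
tcp_pos: [0.5377, 0.1746, 0.1069]
orientation: [-1.569, -2.719, 0.008]
wrist_force: [-6.5, -7.0, 6.6]
grip_width: 0.0254
finger_force: 5.1
```

Emit:
{"fn": "arm_command", "kwargs": {
  "series": [
    [30,0,-0.018,0,0],
    [36,0,0,0,0],
    [36,0,0,0,0]
  ]
}}

```text
time_s: 8.93
tcp_pos: [0.5358, 0.1738, 0.1075]
orientation: [1.57, 2.72, 0.002]
wrist_force: [0.2, 0.1, 0.2]
grip_width: 0.031
finger_force: 0.0
```

Emit:
{"fn": "arm_command", "kwargs": {
  "series": [
    [36,0,0,-0.05,0],
    [36,0,0,-0.15,0],
    [36,0,0,-0.15,0],
    [36,0.1,0,-0.1,0],
    [36,0.15,0,0,0],
    [36,0.15,0,0,0],
    [36,0,0,0,0],
    [36,0,0,0,0]
  ]
}}

```text
time_s: 9.93
tcp_pos: [0.4755, 0.2773, 0.243]
orientation: [1.568, 2.721, 0.001]
wrist_force: [0.3, -0.1, 0.2]
grip_width: 0.0311
finger_force: 0.0
```

```bash
python3 - <<'E'
from station import *
from h import *
to(get_state(),(.5,.1,.3))
a=snapshot("scene")["color"][225:345,300:400];b=snapshot("side")["color"][125:245,325:425]
cv2.imwrite("pics/f.png",np.hstack([cv2.resize(i,(400,480),interpolation=cv2.INTER_CUBIC) for i in(a,b)]))
E
```

```text
t 9.93 tcp [0.4755 0.2773 0.243 ] yang 0.525 z [ 0.001  0.    -1.   ] F [ 0.3 -0.1  0.2] w 0.0311 j [ 0.48  0.03  1.88 -0.    1.22 -0.04]
shift frac [-0.5525 -0.2252 -0.1899]
```

View pics/f.png

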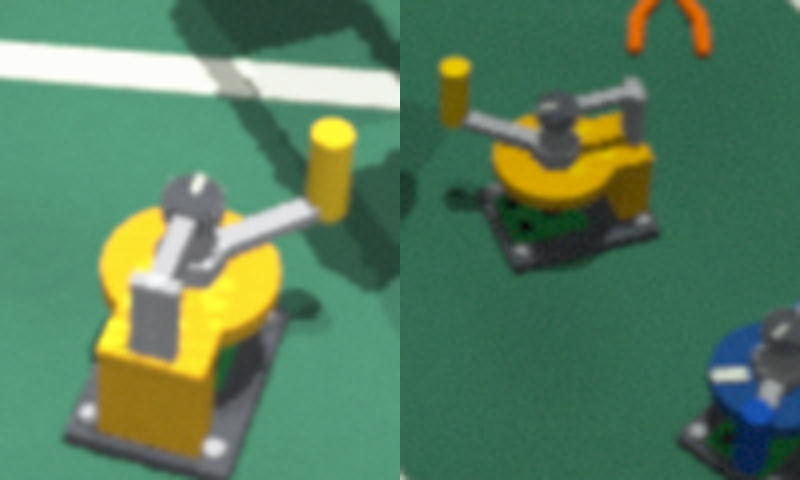

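The lever now covers the white line in both views, with the knob top at (332,133) and (455,66) in the two halves. The screw mark and the blue lever are unchanged, and the robot is clear of everything.

```bash
python3 -c "
from station import *
print(hand_in())"
```

```text
the job is handed in; nothing more can be done
None
```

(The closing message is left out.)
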